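# Uncover the long terminal strip

### The arm

A 7-joint arm with a two-finger parallel gripper is mounted at the origin on the work surface. World frame = base frame: x ahead of the robot, y to its left, z up, the work surface at z = 0. Lengths are in m, angles in rad, forces in N, time in s.
With the tool pointing down it reaches from about 0.425 to 0.875 m from the base axis. Payload 4.7 kg.
Tool frame: the origin (TCP) lies on the mounting face of the last link; the fingertips stand 182 mm ahead of it and the grasp point (between the pads) lies 164 mm ahead of it; x points along the fingers, y is the direction in which the jaws open and shut, and the axes are right-handed (so a half turn about x gives the same grasp; the last joint's range is limited). The gripper opens to 87 mm and grips with 3 to 60 N. Pads are 19 mm wide; open, the fingers measure 117 mm over their backs; the gripper's body (75 mm by 190 mm) begins 51 mm behind the grasp point.
Start: joints at [0.014, 0.321, -0.07, 1.45, 0.023, 1.371, -0.057], TCP at [0.65, -0, 0.405] pointing down, gripper open.
Joint ranges: [-2.86, 2.86], [-0.3, 2.09], [-1.38, 1.24], [0.06, 2.45], [-1.56, 4.7], [0.09, 2.05], [-2.69, 2.69]. Speed limits (rad/s): [2.57, 2.57, 3.14, 3.14, 3.14, 3.14, 3.14].

### API

Orientations are given as a rotation vector (axis times angle).
In Python, from bench import monitor, get_image, ctrl gives the robot as it stands.
- The arm moves only by the shell command python3 -m creep 'ROWS' [FORCE]. ROWS is JSON, a list of rows, each a list of 7 numbers: the shift along the tool's x, y, z in mm, then the turn, a rotation vector about the tool's x, y, z in rad, then the finger opening in mm, from 0 to 87. A call has 1 to 5 rows; each row shifts and turns the commanded pose from where the row before left it, along the tool's axes as they then stand; what a row does not reach is not made up. A row lasts 1/10 s, in which the tool goes at most 50 mm and 8.59 degrees, less where a joint would pass 70% of its speed; a pose out of reach is approached as far as the arm can. A call is refused whole if a number of a shift passes 50 or a number of a turn 0.15, either way. A call with a gripper value outside its range is refused whole. The fingers move at their own pace and stop on an object; FORCE is the grip in N (left out, the last holds). Time passes only in rows, so rows that do not move let the fingers close. It gives the time, the measured TCP pose, the force and the opening at its end, in the units of the state.
- monitor.get_state(): the state, without advancing time (a new reading comes with each control period).
- get_image(name): name is "scene" or "side" or "wrist"; returns a dict with "img" (420x560x3 uint8, red, green, blue), "mtx" (3x3 intrinsics, pixels), "view" (4x4, takes a point from world to camera coordinates). Camera axes: x right, y up, looking along -z (the intrinsics and any distortion apply to the point x, -y, -z); pixel columns grow to the right and rows downward; lengths in m; the calibration is good to about 2 mm. A picture is of the moment at which its call begins. There is no depth.
- ctrl.close_job(): hands the job in, once; it reports no verdict.
The state is a dict: "time": time; "joint_positions": joint angles; "qd": joint speeds; "joint_torque": joint torques, N m; "position": TCP position; "tool_rot": TCP orientation; "ft_force": force on the tool from outside, world axes, zero at the start; "torque": the same for the moment, N m; "grip_width": opening from 0.0 (shut) to 1.0 (fully open).
Only numpy, scipy, OpenCV 4.12 (cv2) and the standard library are available. Lean on these libraries where they do the work, as an engineer would, in place of code of your own. Each camera call takes 0.05 s, during which the arm holds its last target.

### The job

Uncover the longer of the two terminal strips on the bench: press its snap tab fully in, then push the released cover along the strip, over the tab, until it is right off the strip and every terminal is bare, and leave it standing flat on the bench. Only press and push with the fingers: do not lift or tip the cover. Leave the shorter strip's tab and cover as they are, and do not shift the other things on the bench.

Things in the scene. Friction and masses are not known exactly. Their poses are not given: they have to be found in the camera images.
- long_unit: black terminal strip fixed to the bench (the longer one, six poles). Origin on the bench under its middle; z up; y along the strip, +y towards the snap tab: the only way the cover slides off. Strip 53 mm wide (x), 114 long (y -57 to 57), 24 high. At its +y end the tab's low black well, 51 wide, 12 high, y 60 to 106 mm.
- long_cover: loose grey hood, about 160 g, straddling the strip with 2.5 mm side play, standing on the bench: 64 mm wide (x), 120 long (y), roof 36 high, rear (-y) end open. Origin on the bench under its middle; equals the unit's, axes too, when home. Front (+y) wall ends 17 mm above the bench and butts on the raised tab; it passes over the pressed tab. Sliding takes about 1 N.
- long_push (a point): centre of the rear (-y) face of the upright push rib on the long cover's rear roof edge, 60 mm behind the cover's origin, 44 mm above the bench; rib 64 mm wide, 8 thick; face free from 30 to 52 mm above the bench, the strip below it is 24 mm high.
- long_tab_top (a point): centre of the top of the grey snap tab at the +y end of the long strip, 40 x 38 mm (x, y), 82 mm from the unit's origin; 26 mm above the bench when out, 14 mm when fully in. Its edge is 3 mm in front of the cover.
- long_tab (a joint): snap tab of the long strip, m: 0 out (locks the cover), 0.012 fully in; goes straight down, takes about 3 N, stays where it is left. The cover passes from about 0.010.
- short_unit: black terminal strip fixed to the bench (the shorter one, three poles, to be left alone). Origin on the bench under its middle; z up; y along the strip, +y towards the snap tab: the only way the cover slides off. Strip 53 mm wide (x), 74 long (y -37 to 37), 24 high. At its +y end the tab's low black well, 51 wide, 12 high, y 40 to 86 mm.
- short_cover: loose grey hood, about 107 g, straddling the strip with 2.5 mm side play, standing on the bench: 64 mm wide (x), 80 long (y), roof 36 high, rear (-y) end open. Origin on the bench under its middle; equals the unit's, axes too, when home. Front (+y) wall ends 17 mm above the bench and butts on the raised tab; it passes over the pressed tab. Sliding takes about 1 N.
- short_push (a point): centre of the rear (-y) face of the upright push rib on the short cover's rear roof edge, 40 mm behind the cover's origin, 44 mm above the bench; rib 64 mm wide, 8 thick; face free from 30 to 52 mm above the bench, the strip below it is 24 mm high.
- short_tab_top (a point): centre of the top of the grey snap tab at the +y end of the short strip, 40 x 38 mm (x, y), 62 mm from the unit's origin; 26 mm above the bench when out, 14 mm when fully in. Its edge is 3 mm in front of the cover.
- short_tab (a joint): snap tab of the short strip, m: 0 out (locks the cover), 0.012 fully in; goes straight down, takes about 3 N, stays where it is left. The cover passes from about 0.010.
- tape: bystander, loose: roll of white tape lying flat, 44 mm across, 18 mm high, between the two strips; origin at the centre of its underside.
- driver: bystander, loose: screwdriver lying on the bench; origin at the handle's or shaft's underside, near its middle.
- mug: bystander, loose: white mug, 76 mm across, 85 mm high; origin at the centre of its underside.
- meter: bystander, loose: black multimeter lying flat, 75 x 150 x 34 mm; origin at the centre of its underside.
- screwbin: bystander, loose: small open white bin, 100 x 140 x 45 mm; origin at the centre of its underside.
- spray: bystander, loose: small spray can, 44 mm across, 110 mm high; origin at the centre of its underside.
- adapter: bystander, loose: black power brick, 55 x 90 x 32 mm; origin at the centre of its underside.

How it is judged:
By the outcome, as a careful person would: the job done as asked, in the order asked, and still so for the second after the job is handed in, with the robot touching nothing.
It also fails if it takes over 43 s, if anything falls off the work surface, if the arm or the gripper's body presses on something with over 40 N, if the wrist force passes 120 N, or if a joint passes its speed limit or range.

## Working session

There is one attempt and no reset: what is moved stays moved. The work goes in short steps, Python scripts to look and compute and a shell command to move; the robot and the scene stay as the last step left them, time stands still between calls to the robot, and variables do not carry over. Pictures are saved under pics/ and viewed, and the job is handed in when it is done.

```bash
mkdir -p pics; cat > h.py <<'E'
import numpy as np, cv2
from bench import monitor, get_image, ctrl
def snap(name,fn,crop=None,k=1):
    d=get_image(name); im=d["img"][:,:,::-1].copy()
    np.savez(fn+".npz",img=im,mtx=d["mtx"],view=d["view"])
    cv2.imwrite("pics/"+fn+".png",im); return d
E
python3 - <<'E'
from h import *
for n in ["scene","side","wrist"]:
    d=snap(n,n+"0"); print(n,d.keys(),d["mtx"].tolist(),np.round(d["view"],4).tolist())
s=monitor.get_state(); print(s)
E
```

```text
scene dict_keys(['img', 'mtx', 'view']) [[408.054858045836, 0.0, 278.2237444685529], [0.0, 408.054858045836, 217.21820109893892], [0.0, 0.0, 1.0]] [[-0.8519, 0.5233, -0.0208, 0.534], [-0.2922, -0.4419, 0.8481, 0.109], [0.4347, 0.7286, 0.5294, -1.2596], [0.0, 0.0, 0.0, 1.0]]
side dict_keys(['img', 'mtx', 'view']) [[506.83777653437613, 0.0, 279.6858309349195], [0.0, 506.83777653437613, 210.53226654803808], [0.0, 0.0, 1.0]] [[0.9614, -0.2749, -0.0154, -0.5783], [0.2139, 0.7108, 0.6701, -0.1679], [-0.1733, -0.6475, 0.7421, -1.2223], [0.0, 0.0, 0.0, 1.0]]
wrist dict_keys(['img', 'mtx', 'view']) [[367.1459019746134, 0.0, 281.4977294034635], [0.0, 367.1459019746134, 212.8443389979687], [0.0, 0.0, 1.0]] [[1.0, -0.0003, -0.0011, -0.6489], [-0.0, 0.9592, -0.2826, 0.0344], [0.0012, 0.2826, 0.9592, -0.3902], [0.0, 0.0, 0.0, 1.0]]
{'time': 0.15, 'joint_positions': array([ 0.01413642,  0.32165133, -0.07009316,  1.45138927,  0.02262011,
        1.37081334, -0.05690313]), 'qd': array([-0.0010939 , -0.00376319, -0.00087147, -0.00447079, -0.00149901,
        0.00063909, -0.00210392]), 'joint_torque': array([ 2.16972071e-04, -4.91794288e+01, -4.04079035e-01, -3.12878716e+01,
       -6.39387709e-02,  4.04033612e-02,  9.90178205e-05]), 'position': array([ 6.49846894e-01, -5.33889012e-05,  4.03916310e-01]), 'tool_rot': array([ 1.20842961,  1.21020466, -1.21033435]), 'ft_force': array([ 0.43589678,  0.15157763, -0.13148843]), 'torque': array([0.05870885, 0.02571503, 0.01293435]), 'grip_width': 0.9981790182499114}
```

View pics/scene0.png

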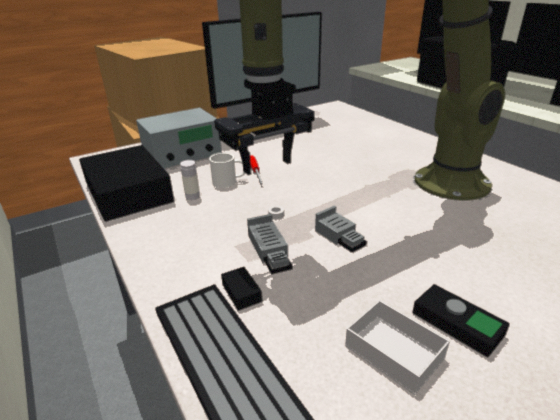

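View pics/side0.png

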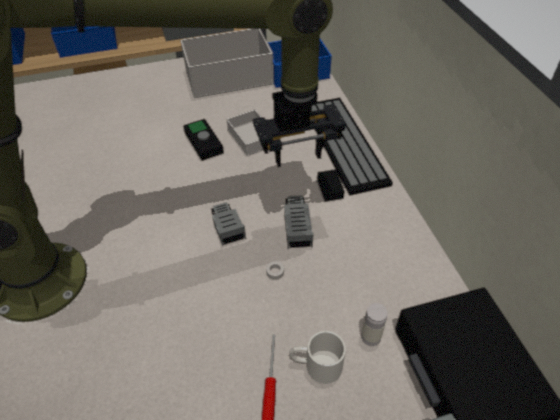

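View pics/wrist0.png

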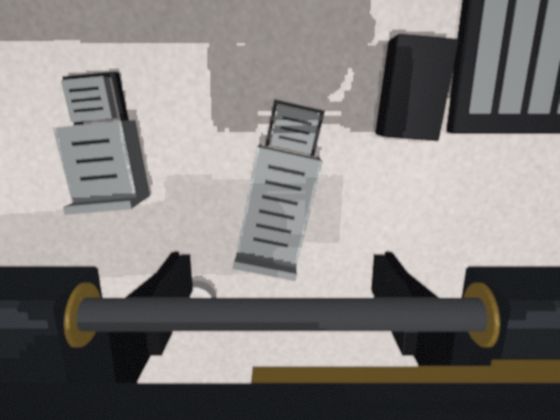

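```bash
python3 - <<'E'
from h import *
def crop(n,x0,y0,w,h,k):
    im=np.load(n+".npz")["img"][y0:y0+h,x0:x0+w]; return cv2.resize(im,None,fx=k,fy=k,interpolation=cv2.INTER_CUBIC)
cv2.imwrite("pics/w0c.png",crop("wrist0",220,85,140,200,3))
cv2.imwrite("pics/s0c.png",crop("scene0",235,195,80,85,7))
cv2.imwrite("pics/d0c.png",crop("side0",270,165,90,85,7))
E
```

```text
(no output)
```

View pics/w0c.png

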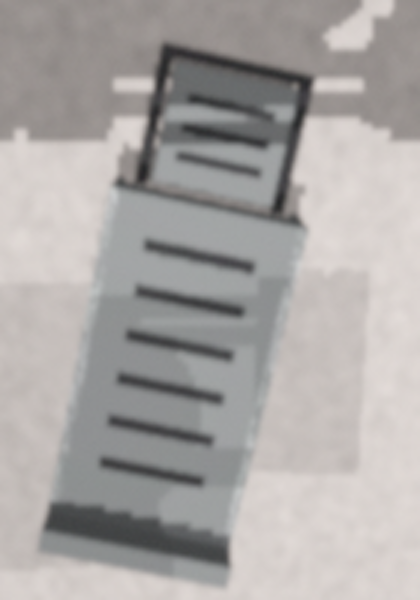

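View pics/s0c.png

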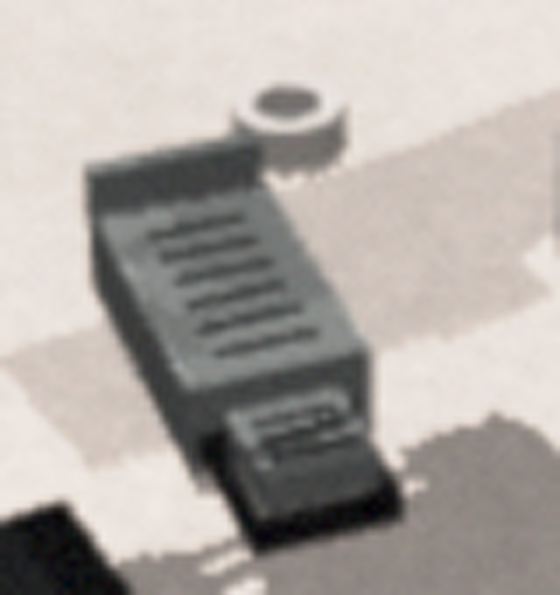

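View pics/d0c.png

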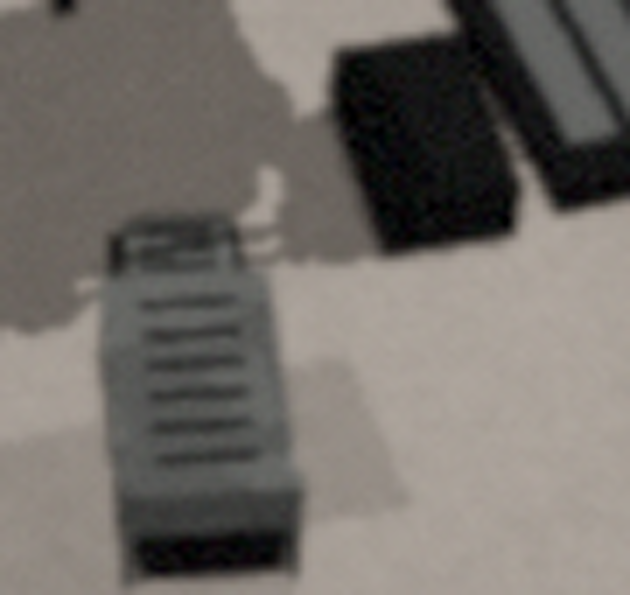

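```bash
cat >> h.py <<'E'
def PM(n):
    z=np.load(n+".npz"); K=z["mtx"]; V=z["view"]; return K@np.diag([1,-1,-1])@V[:3]
def tri(obs):
    A=[]
    for n,(u,v) in obs:
        P=PM(n); A+=[(u*P[2]-P[0])/np.linalg.norm(P[2,:3])/400,(v*P[2]-P[1])/400]
    A=np.array(A); X=np.linalg.lstsq(A[:,:3],-A[:,3],rcond=None)[0]
    r=[]
    for n,(u,v) in obs:
        p=PM(n)@np.r_[X,1]; r.append(np.round(p[:2]/p[2]-[u,v],1).tolist())
    return X,r
def atz(n,uv,z):
    P=PM(n);u,v=uv;A=np.array([u*P[2]-P[0],v*P[2]-P[1]])
    xy=np.linalg.solve(A[:,:2],-(A[:,2]*z+A[:,3])); return np.r_[xy,z]
def px(n,X):
    p=PM(n)@np.r_[X,1]; return p[:2]/p[2]
E
python3 - <<'E'
from h import *
o={"fL":[("wrist0",(259,146)),("scene0",(288.1,245.3)),("side0",(285,204.3))],
"fR":[("wrist0",(321.7,159)),("scene0",(262.1,250.4)),("side0",(308.3,203.9))],
"rL":[("wrist0",(233.3,268.3)),("side0",(286.9,235.7))],
"rR":[("wrist0",(296,280)),("side0",(312.9,234.6)),("scene0",(247.1,219))]}
for k,v in o.items():
    X,r=tri(v); print(k,np.round(X*1000,1),r)
for k,z in(("fL",.036),("fR",.036),("rL",.052),("rR",.052)): print(k,np.round(1000*atz("wrist0",o[k][0][1],z),1))
for uv in((275,100),(324,111)): print("well front",np.round(1000*atz("wrist0",uv,.012),1))
for n,L in(("adapter top",[(400,35),(456,42),(441,139),(387,133)]),):
  for uv in L: print(n,np.round(1000*atz("wrist0",uv,.032),1))
E
```

```text
fL [627.   40.4  32.1] [[-0.6, -0.9], [-1.1, 0.0], [-0.4, -0.0]]
fR [686.8  25.7  31.3] [[-0.7, 1.4], [-0.7, 0.5], [-0.4, -0.3]]
rL [599.4 -77.9  50.1] [[-1.8, -0.5], [0.4, 0.0]]
rR [661.7 -90.8  47.6] [[-1.8, -1.4], [0.2, 0.0], [-0.4, -0.2]]
fL [627.9  40.   36. ]
fR [686.9  27.8  36. ]
rL [601.4 -77.5  52. ]
rR [663.3 -90.2  52. ]
well front [642.6  81.4  12. ]
well front [690.3  71.1  12. ]
adapter top [752.4 135.4  32. ]
adapter top [802.  129.7  32. ]
adapter top [799.1  46.   32. ]
adapter top [747.8  51.6  32. ]
```

```bash
cat >> h.py <<'E'
from scipy.spatial.transform import Rotation as R
psi=-0.205
def toolrow(target_xyz,psi=psi):
    s=monitor.get_state(); Rt=R.from_rotvec(s["tool_rot"])
    M=Rt.as_matrix()
    # goal: x down, y along +-unit x nearest the present
    ux=np.array([np.cos(psi),np.sin(psi),0]); ux*=np.sign(ux@M[:,1])
    G=np.array([[0,0,-1.],ux,np.cross([0,0,-1.],ux)]).T
    dr=(Rt.inv()*R.from_matrix(G)).as_rotvec()
    d=np.array(target_xyz)-s["position"]*1000
    print("t",s["time"],"pos",np.round(s["position"]*1000,1),"F",np.round(s["ft_force"],1),"grip",round(s["grip_width"]*87,1))
    print("turn",np.round(dr,3),"shift in present tool",np.round(M.T@d,1),"in goal tool axes",np.round(G.T@d,1)); print("M",np.round(M,2).tolist())
E
python3 - <<'E'
from h import *
toolrow([662,57,290])
print(np.round(1000*atz("side0",(325,372),0)),np.round(1000*atz("side0",(374,335),0)))
E
```

```text
t 0.15 pos [ 6.498e+02 -1.000e-01  4.039e+02] F [ 0.4  0.2 -0.1] grip 86.8
turn [0.205 0.    0.001] shift in present tool [113.9  12.3 -57.1] in goal tool axes [113.9   0.3 -58.3]
M [[-0.0, 1.0, -0.0], [-0.0, -0.0, -1.0], [-1.0, -0.0, 0.0]]
[ 582. -412.    0.] [ 713. -362.    0.]
```

```bash
python3 -m creep '[[0,0,0,0.103,0,0,0],[0,0,0,0.102,0,0,0],[10,0,-30,0,0,0,0],[20,0,-28,0,0,0,0],[0,0,0,0,0,0,0]]'; python3 - <<'E'
from h import *
toolrow([662,57,290])
snap("wrist","wrist1")
E
```

```text
time: 0.65
position: [0.6609, 0.0625, 0.371]
tool_rot: [1.353, 1.116, -1.357]
ft_force: [-0.1, 0.1, -1.5]
grip_width: 0.629
t 0.65 pos [660.9  62.5 371. ] F [-0.1  0.1 -1.5] grip 54.7
turn [ 0.007 -0.002  0.006] shift in present tool [81.   2.7  5.3] in goal tool axes [81.   2.2  5.1]
M [[-0.01, 0.98, -0.2], [0.0, -0.2, -0.98], [-1.0, -0.01, -0.0]]
```

View pics/wrist1.png

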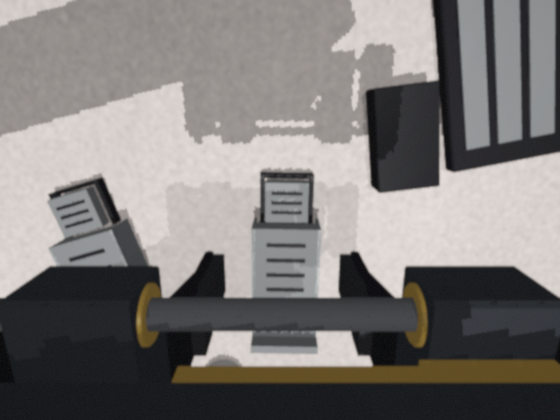

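```bash
python3 - <<'E'
from h import *
im=np.load("wrist1.npz")["img"][160:360,235:335]
cv2.imwrite("pics/w1c.png",cv2.resize(im,None,fx=3,fy=3,interpolation=cv2.INTER_CUBIC)[:600])
E
```

```text
(no output)
```

View pics/w1c.png

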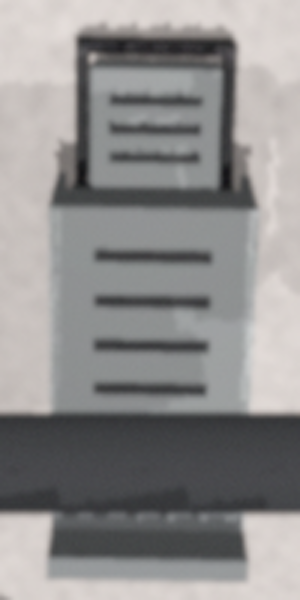

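```bash
python3 - <<'E'
from h import *
for n,a,b,z in(("front",(251.7,228.3),(321,228.3),.036),("rib",(251,352.3),(317,352.3),.052),("well",(260.7,172.7),(313.3,172.7),.012),("tabf",(265,181.7),(309,181.7),.026)):
    A=1000*atz("wrist1",a,z);B=1000*atz("wrist1",b,z);m=(A+B)/2;v=B-A
    print(n,np.round(A,1),np.round(B,1),"mid",np.round(m,1),"w",round(np.linalg.norm(v),1),"psi",round(np.arctan2(v[1],v[0]),3))
for n,p0,p1 in(("fL",(259,146),(251.7,228.3)),("fR",(321.7,159),(321,228.3)),("rL",(233.3,268.3),(251,352.3)),("rR",(296,280),(317,352.3)),):
    X,r=tri([("wrist0",p0),("wrist1",p1)]);print(n,np.round(X*1000,1),r)
X,r=tri([("wrist1",(265,181.7)),("scene0",(235+345/7.,195+395/7.))]);print(X)
E
```

```text
front [626.4  39.3  36. ] [687.8  27.1  36. ] mid [657.1  33.2  36. ] w 62.7 psi -0.196
rib [600.9 -77.3  52. ] [662.6 -89.5  52. ] mid [631.7 -83.4  52. ] w 62.9 psi -0.194
well [642.8  83.5  12. ] [690.9  73.9  12. ] mid [666.8  78.7  12. ] w 49.0 psi -0.197
tabf [646.2  77.   26. ] [685.   69.2  26. ] mid [665.6  73.1  26. ] w 39.6 psi -0.197
fL [627.7  40.7  41.3] [[-0.5, -0.2], [0.6, 0.1]]
fR [687.3  27.8  37.5] [[0.5, 0.2], [-0.6, -0.1]]
rL [601.2 -77.2  52.4] [[-0.3, -0.1], [0.3, 0.1]]
rR [663.  -90.7  50.6] [[-0.4, -0.2], [0.4, 0.1]]
[0.65294243 0.07829596 0.04886395]
```

```bash
python3 -m creep '[[30,1,3,0.006,0,0.003,0],[35,1,3,0,0,0.003,0],[35,0,0,0,0,0,0],[35,0,0,0,0,0,0],[0,0,0,0,0,0,0]]'; python3 - <<'E'
from h import *
toolrow([662,56,216],-0.207)
snap("wrist","wrist2")
E
```

```text
time: 1.2
position: [0.6607, 0.0486, 0.2344]
tool_rot: [1.359, 1.101, -1.369]
ft_force: [-1.3, 0.0, -0.9]
grip_width: 0.124
t 1.2 pos [660.7  48.6 234.4] F [-1.3  0.  -0.9] grip 10.8
turn [-0.005  0.004  0.003] shift in present tool [18.4 -0.2 -7.6] in goal tool axes [18.4 -0.3 -7.5]
M [[-0.0, 0.98, -0.21], [-0.0, -0.21, -0.98], [-1.0, -0.0, 0.0]]
```

View pics/wrist2.png

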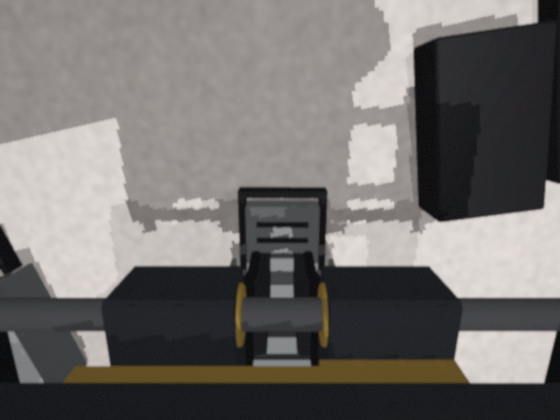

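```bash
python3 -m creep '[[0,0,-8,0,0,0,0],[10,0,0,0,0,0,0],[0,0,0,0,0,0,0],[0,0,0,0,0,0,0]]'; python3 - <<'E'
from h import *
toolrow([662,56,196],-0.207)
E
```

```text
time: 1.65
position: [0.6649, 0.0583, 0.2304]
tool_rot: [1.365, 1.096, -1.358]
ft_force: [-0.4, -0.2, 0.7]
grip_width: 0.006
t 1.65 pos [664.9  58.3 230.4] F [-0.4 -0.2  0.7] grip 0.5
turn [-0.004  0.    -0.007] shift in present tool [34.4 -2.6  2.8] in goal tool axes [34.4 -2.4  2.8]
M [[0.01, 0.98, -0.21], [-0.0, -0.21, -0.98], [-1.0, 0.01, -0.0]]
```

```bash
python3 -m creep '[[10,-2,2,0,0,-0.005,0],[7,0,0,0,0,0,0],[0,0,0,0,0,0,0]]'; python3 - <<'E'
from h import *
toolrow([662,56,196],-0.207)
E
```

```text
time: 1.95
position: [0.6616, 0.0562, 0.2109]
tool_rot: [1.361, 1.103, -1.365]
ft_force: [0.4, -0.2, 0.2]
grip_width: 0.006
t 1.95 pos [661.6  56.2 210.9] F [ 0.4 -0.2  0.2] grip 0.5
turn [-0.004  0.001  0.002] shift in present tool [14.9  0.4  0.1] in goal tool axes [14.9  0.4  0.2]
M [[-0.0, 0.98, -0.21], [-0.0, -0.21, -0.98], [-1.0, -0.0, 0.0]]
```

```bash
python3 -m creep '[[4,0,0,0,0,0,0],[4,0,0,0,0,0,0],[0,0,0,0,0,0,0]]';python3 -m creep '[[2,0,0,0,0,0,0],[2,0,0,0,0,0,0],[2,0,0,0,0,0,0],[0,0,0,0,0,0,0],[0,0,0,0,0,0,0]]'
```

```text
time: 2.25
position: [0.6625, 0.0566, 0.2045]
tool_rot: [1.363, 1.101, -1.362]
ft_force: [-1.3, 0.5, -1.2]
grip_width: 0.005
time: 2.75
position: [0.6626, 0.0566, 0.1986]
tool_rot: [1.364, 1.101, -1.362]
ft_force: [1.5, -0.1, 0.3]
grip_width: 0.003
```

```bash
python3 -m creep '[[1.5,0,0,0,0,0,0],[1.5,0,0,0,0,0,0],[0,0,0,0,0,0,0],[0,0,0,0,0,0,0]]'; python3 -m creep '[[1,0,0,0,0,0,0],[0,0,0,0,0,0,0],[0,0,0,0,0,0,0]]'
```

```text
time: 3.15
position: [0.6626, 0.0566, 0.1967]
tool_rot: [1.364, 1.101, -1.362]
ft_force: [-2.0, -1.0, 5.9]
grip_width: 0.004
time: 3.45
position: [0.6626, 0.0567, 0.1966]
tool_rot: [1.364, 1.101, -1.362]
ft_force: [-4.4, -1.0, 11.8]
grip_width: 0.008
```

```bash
python3 - <<'E'
from h import *
d=snap("scene","scene3"); snap("side","side3")
im=np.load("scene3.npz")["img"][185:290,215:335]
cv2.imwrite("pics/s3c.png",cv2.resize(im,None,fx=5,fy=5,interpolation=cv2.INTER_CUBIC))
toolrow([662,56,196],-0.207)
E
```

```text
t 3.55 pos [662.6  56.7 196.6] F [-3.5 -1.6 11.1] grip 0.4
turn [-0.004 -0.    -0.001] shift in present tool [ 0.6 -0.5  0.8] in goal tool axes [ 0.6 -0.5  0.8]
M [[0.0, 0.98, -0.21], [-0.0, -0.21, -0.98], [-1.0, 0.0, -0.0]]
```

View pics/s3c.png

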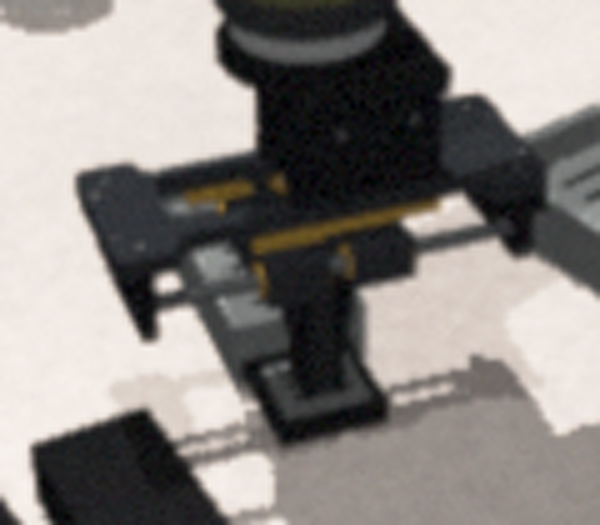

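```bash
python3 -m creep '[[-20,0,0,0,0,0,0],[-40,0,0,-0.003,0,0,0],[-10,0,20,0,0,0,0],[0,0,35,0,0,0,15],[0,0,0,0,0,0,30]]'; python3 -m creep '[[0,0,40,0,0,0,30],[0,-1,40,0,0,0,30],[0,0,33,0,0,0,30],[0,0,0,0,0,0,30],[0,0,0,0,0,0,30]]'; python3 - <<'E'
from h import *
toolrow([626.6,-108,262],-0.207)
for n in("wrist","scene","side"):snap(n,n+"4")
im=np.load("scene4.npz")["img"][185:290,215:335]
cv2.imwrite("pics/s4c.png",cv2.resize(im,None,fx=5,fy=5,interpolation=cv2.INTER_CUBIC))
E
```

```text
time: 4.05
position: [0.6505, -0.0037, 0.265]
tool_rot: [1.363, 1.095, -1.367]
ft_force: [0.3, -0.3, -0.2]
grip_width: 0.11
time: 4.55
position: [0.6264, -0.1085, 0.2642]
tool_rot: [1.363, 1.102, -1.362]
ft_force: [-0.1, 1.2, 0.9]
grip_width: 0.339
t 4.55 pos [ 626.4 -108.5  264.2] F [-0.1  1.2  0.9] grip 29.5
turn [-0.003 -0.    -0.   ] shift in present tool [ 2.2  0.1 -0.5] in goal tool axes [ 2.2  0.1 -0.5]
M [[0.0, 0.98, -0.21], [0.0, -0.21, -0.98], [-1.0, 0.0, -0.0]]
```

View pics/s4c.png

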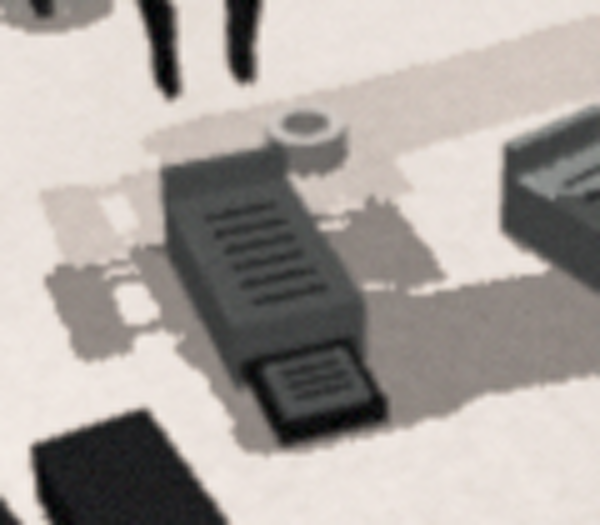

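View pics/wrist4.png

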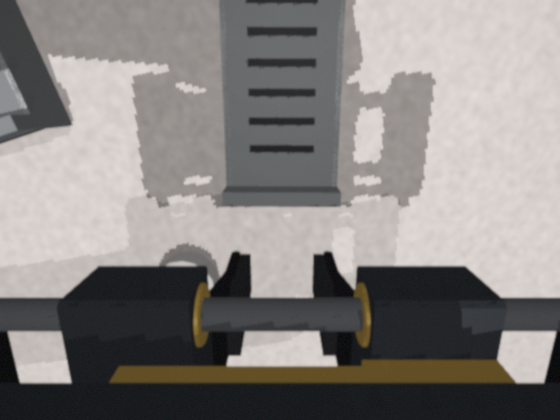

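```bash
python3 -m creep '[[20,0,0,-0.003,0,0,30],[20,0,0,0,0,0,30],[7,0,0,0,0,0,30],[0,0,0,0,0,0,30],[0,0,0,0,0,0,30]]'; python3 -m creep '[[0,0,-4,0,0,0,30],[0,0,-4,0,0,0,30],[0,0,-4,0,0,0,30],[0,0,0,0,0,0,30]]'; python3 - <<'E'
from h import *
toolrow([626.6,-108,216],-0.207)
for n in("side",):snap(n,n+"5")
im=np.load("side5.npz")["img"][165:285,230:370]
cv2.imwrite("pics/d5c.png",cv2.resize(im,None,fx=5,fy=5,interpolation=cv2.INTER_CUBIC))
E
```

```text
time: 5.2
position: [0.6273, -0.1069, 0.2184]
tool_rot: [1.359, 1.104, -1.356]
ft_force: [-0.5, -0.3, 0.5]
grip_width: 0.344
time: 5.6
position: [0.6296, -0.0948, 0.2183]
tool_rot: [1.359, 1.105, -1.356]
ft_force: [0.5, -0.1, 0.7]
grip_width: 0.341
t 5.6 pos [629.6 -94.8 218.3] F [ 0.5 -0.1  0.7] grip 29.7
turn [ 0.003 -0.    -0.002] shift in present tool [ 2.3 -0.3 13.5] in goal tool axes [ 2.3 -0.2 13.5]
M [[0.0, 0.98, -0.2], [0.0, -0.2, -0.98], [-1.0, 0.0, -0.0]]
```

View pics/d5c.png

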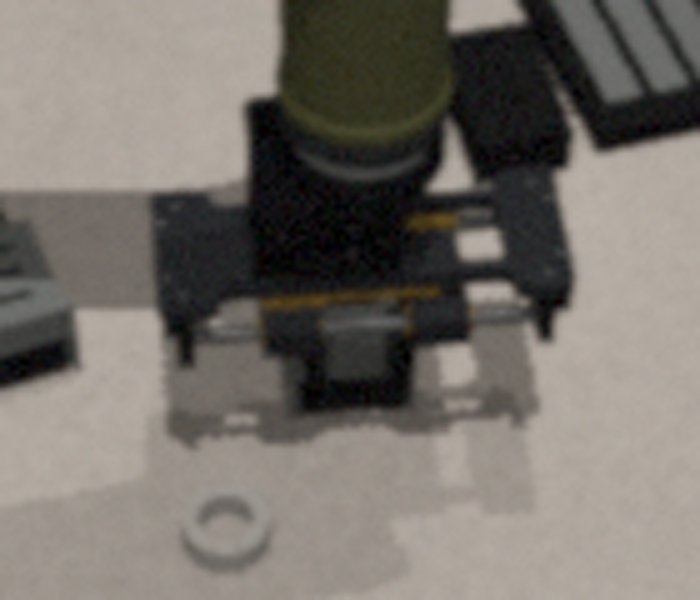

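```bash
python3 -m creep '[[2,0,-3,0.002,0,0,30],[0,0,-5,0,0,0,30],[0,0,-7,0,0,0,30],[0,0,-7,0,0,0,30],[0,0,0,0,0,0,30]]'; python3 - <<'E'
from h import *
toolrow([626.6,-108,216],-0.207)
for n in("wrist","scene"):snap(n,n+"6")
im=np.load("scene6.npz")["img"][185:290,215:335]
cv2.imwrite("pics/s6c.png",cv2.resize(im,None,fx=5,fy=5,interpolation=cv2.INTER_CUBIC))
E
```

```text
time: 6.15
position: [0.6341, -0.072, 0.2157]
tool_rot: [1.36, 1.106, -1.357]
ft_force: [-0.1, -0.1, 1.0]
grip_width: 0.345
t 6.15 pos [634.1 -72.  215.7] F [-0.1 -0.1  1. ] grip 30.0
turn [ 0.002 -0.001 -0.001] shift in present tool [-0.4  0.  36.8] in goal tool axes [-0.3  0.1 36.8]
M [[0.0, 0.98, -0.2], [0.0, -0.2, -0.98], [-1.0, 0.0, -0.0]]
```

View pics/s6c.png

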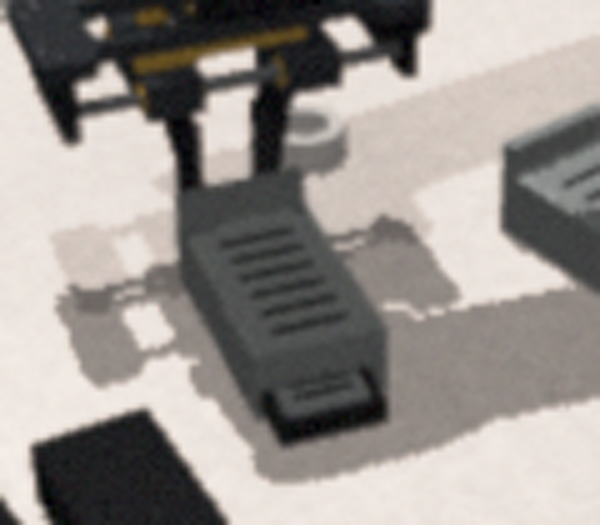

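View pics/wrist6.png

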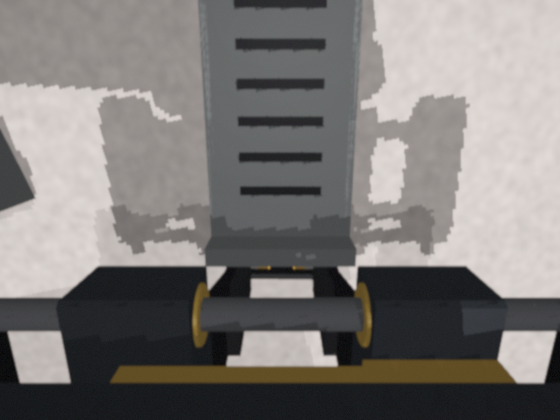

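```bash
python3 -m creep '[[0,0,-8,0,0,0,30],[0,0,-10,0,0,0,30],[0,0,-10,0,0,0,30],[0,0,-10,0,0,0,30],[0,0,-8,0,0,0,30]]'; python3 -m creep '[[0,0,-8,0,0,0,30],[0,0,-10,0,0,0,30],[0,0,-10,0,0,0,30],[0,0,-8,0,0,0,30],[0,0,0,0,0,0,30]]'; python3 - <<'E'
from h import *
toolrow([666,76,216],-0.207)
for n in("wrist","scene"):snap(n,n+"7")
im=np.load("scene7.npz")["img"][185:305,215:355]
cv2.imwrite("pics/s7c.png",cv2.resize(im,None,fx=5,fy=5,interpolation=cv2.INTER_CUBIC))
E
```

```text
time: 6.75
position: [0.6434, -0.0276, 0.2157]
tool_rot: [1.36, 1.104, -1.358]
ft_force: [-0.3, -0.9, -0.4]
grip_width: 0.347
time: 7.25
position: [0.6509, 0.0082, 0.2158]
tool_rot: [1.36, 1.105, -1.357]
ft_force: [-1.4, -0.1, -0.2]
grip_width: 0.345
t 7.25 pos [650.9   8.2 215.8] F [-1.4 -0.1 -0.2] grip 30.0
turn [ 0.002 -0.001 -0.001] shift in present tool [ -0.1   1.1 -69.4] in goal tool axes [ -0.2   0.9 -69.4]
M [[0.0, 0.98, -0.2], [0.0, -0.2, -0.98], [-1.0, 0.0, -0.0]]
```

View pics/s7c.png

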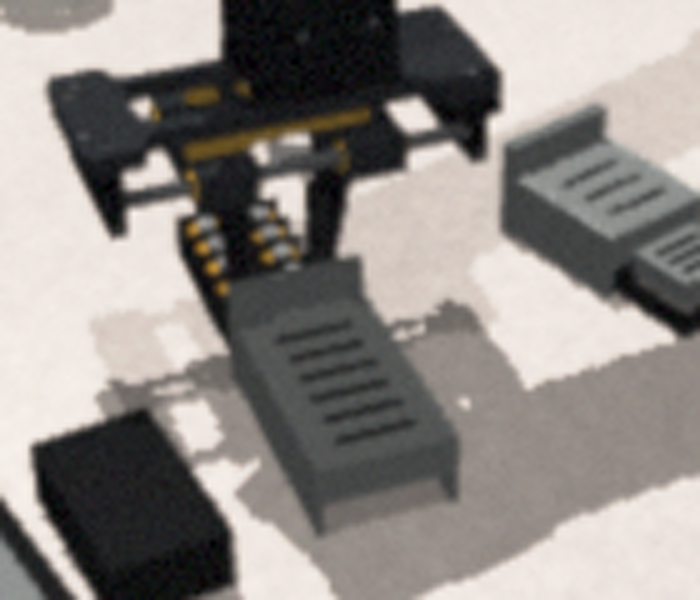

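View pics/wrist7.png

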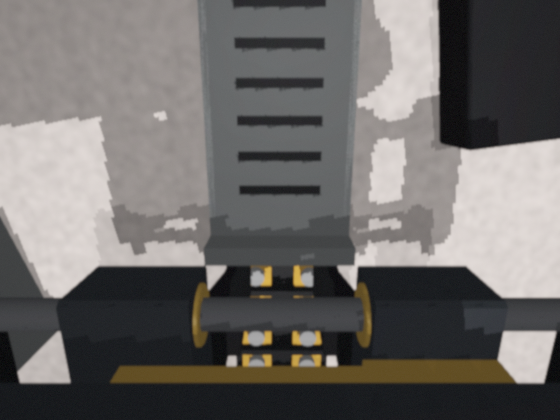

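```bash
python3 -m creep '[[0,0,-7,0,0,0,30],[0,0,-8,0,0,0,30],[0,0,-8,0,0,0,30],[0,0,-8,0,0,0,30],[0,0,-6,0,0,0,30]]'; python3 -m creep '[[0,0,-7,0,0,0,30],[0,0,-8,0,0,0,30],[0,0,-8,0,0,0,30],[0,0,-7,0,0,0,30],[0,0,-4,0,0,0,30]]'; python3 -m creep '[[0,0,0,0,0,0,30],[0,0,0,0,0,0,30]]'; python3 - <<'E'
from h import *
toolrow([666,76,216],-0.207)
for n in("wrist","scene"):snap(n,n+"8")
im=np.load("scene8.npz")["img"][185:305,215:355]
cv2.imwrite("pics/s8c.png",cv2.resize(im,None,fx=5,fy=5,interpolation=cv2.INTER_CUBIC))
E
```

```text
time: 7.85
position: [0.6584, 0.0435, 0.2158]
tool_rot: [1.36, 1.104, -1.358]
ft_force: [0.6, -1.6, 0.2]
grip_width: 0.344
time: 8.35
position: [0.6653, 0.0767, 0.2158]
tool_rot: [1.36, 1.104, -1.358]
ft_force: [-1.3, -0.7, 0.3]
grip_width: 0.345
time: 8.55
position: [0.6652, 0.0757, 0.2157]
tool_rot: [1.36, 1.103, -1.359]
ft_force: [-0.0, 0.5, -1.0]
grip_width: 0.347
t 8.55 pos [665.2  75.7 215.7] F [-0.   0.5 -1. ] grip 30.2
turn [ 0.    -0.    -0.001] shift in present tool [-0.3  0.7 -0.5] in goal tool axes [-0.3  0.7 -0.5]
M [[0.0, 0.98, -0.21], [-0.0, -0.21, -0.98], [-1.0, 0.0, -0.0]]
```

View pics/s8c.png

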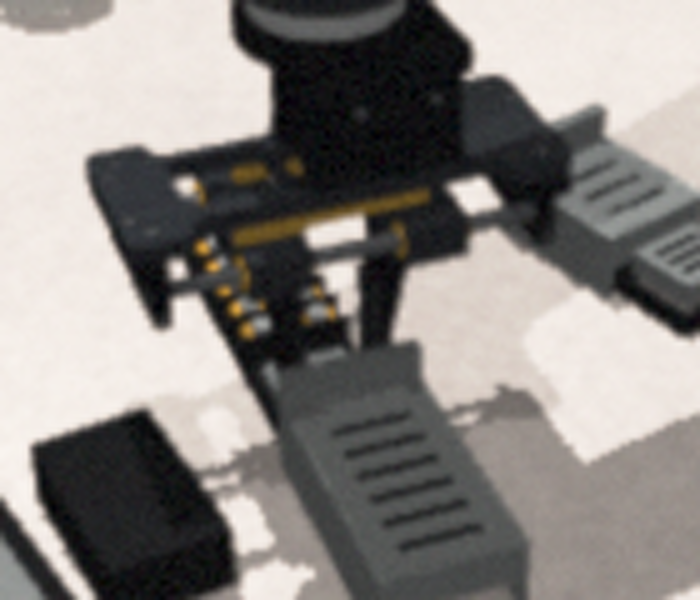

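View pics/wrist8.png

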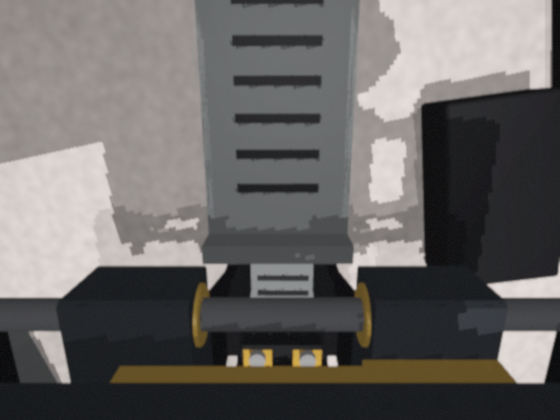

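Now back off, rise well clear and check.

```bash
python3 -m creep '[[0,0,8,0,0,0,30],[0,0,20,0,0,0,30],[-20,0,20,0,0,0,30],[-45,0,30,0,0,0,30],[-45,0,20,0,0,0,30]]'; python3 -m creep '[[-45,0,30,0,0,0,30],[-30,0,30,0,0,0,30],[0,0,0,0,0,0,30],[0,0,0,0,0,0,30],[0,0,0,0,0,0,30]]'; python3 - <<'E'
from h import *
toolrow([666,76,216],-0.207)
for n in("wrist","scene","side"):snap(n,n+"9")
im=np.load("scene9.npz")["img"][185:305,215:355]
cv2.imwrite("pics/s9c.png",cv2.resize(im,None,fx=5,fy=5,interpolation=cv2.INTER_CUBIC))
E
```

```text
time: 9.15
position: [0.6442, -0.0212, 0.3221]
tool_rot: [1.359, 1.103, -1.364]
ft_force: [1.1, 0.2, 0.8]
grip_width: 0.346
time: 9.65
position: [0.6331, -0.0737, 0.3924]
tool_rot: [1.359, 1.106, -1.36]
ft_force: [-1.3, -0.5, -1.3]
grip_width: 0.343
t 9.65 pos [633.1 -73.7 392.4] F [-1.3 -0.5 -1.3] grip 29.9
turn [ 0.001 -0.001  0.002] shift in present tool [ 176.5    1.8 -153.2] in goal tool axes [ 176.4    1.4 -153.3]
M [[-0.0, 0.98, -0.2], [0.0, -0.2, -0.98], [-1.0, -0.0, -0.0]]
```

View pics/s9c.png

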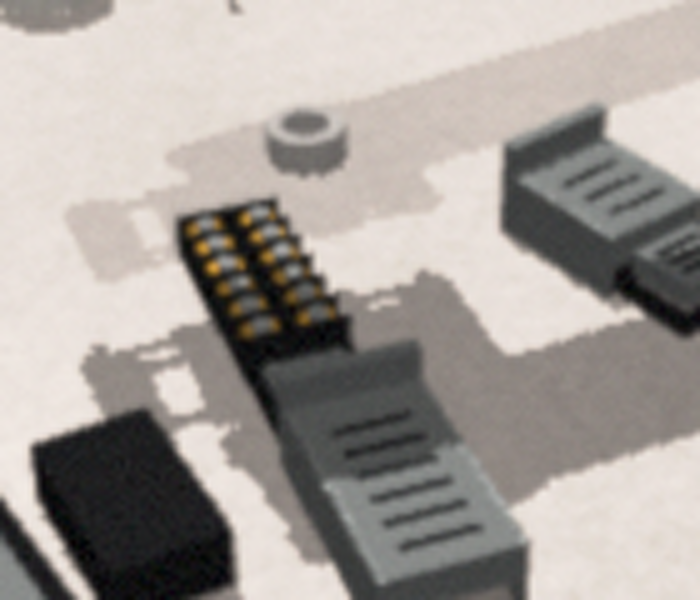

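View pics/wrist9.png

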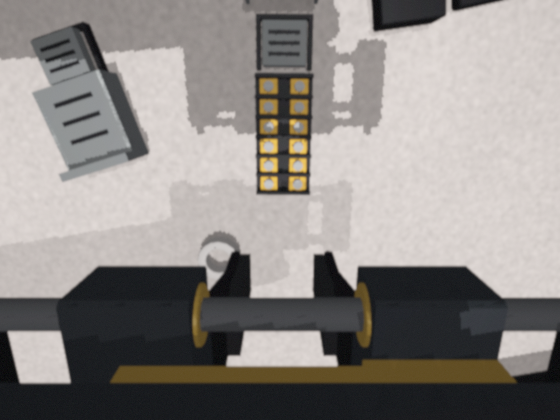

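View pics/side9.png

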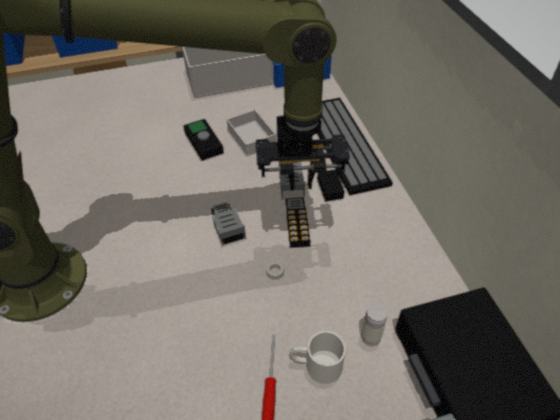

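```bash
python3 - <<'E'
from h import *
uy=np.array([.2055,.9787]);ux=np.array([.9787,-.2055]);o=np.array([644.6,-25])
im=np.load("scene9.npz")["img"].copy()
im=cv2.resize(im,None,fx=5,fy=5,interpolation=cv2.INTER_CUBIC)
c=np.r_[666,76]+ (9.5+60)*uy
print("cover centre",c,"travel",(c-o)@uy)
for a,b,z in((-32,60,36),(32,60,36),(-32,60,0),(32,60,0),(-32,-60,52),(32,-60,52),(32,-60,0)):
    p=c+a*ux+b*uy; q=px("scene9",np.r_[p,z]/1000)
    cv2.circle(im,tuple(int(round(t*5+2)) for t in q),6,(0,0,255),2)
cv2.imwrite("pics/s9o.png",im[1200:1750,1200:1950])
a=np.load("side0.npz")["img"].astype(int);b=np.load("side9.npz")["img"].astype(int)
for n,(x,y,w,h) in dict(tape=(262,258,28,24),mug=(285,330,65,55),driver=(258,330,25,90),spray=(358,300,32,48),short=(208,200,38,44),meter=(180,115,48,46)).items(): print(n,np.abs(a-b)[y:y+h,x:x+w].mean().round(1))
E
```

```text
cover centre [680.28225 144.01965] travel 172.75223383
tape 11.0
mug 2.4
driver 2.9
spray 2.5
short 12.9
meter 3.2
```

View pics/s9o.png

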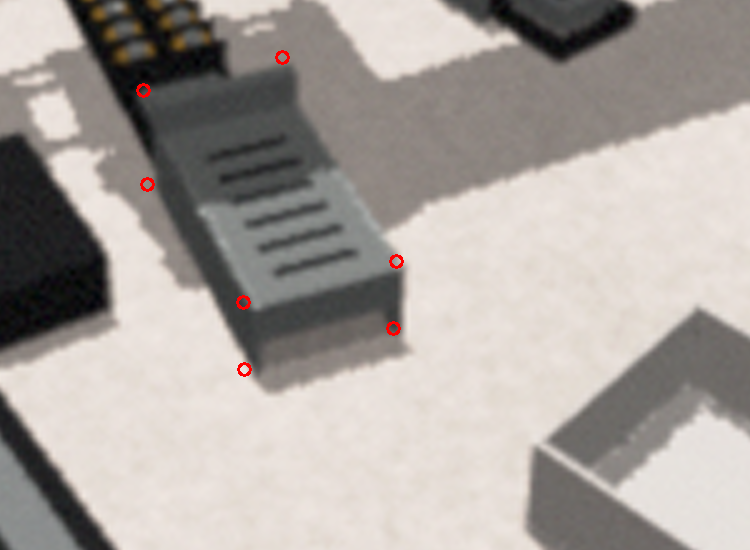

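```bash
python3 -c "
from bench import ctrl; print(ctrl.close_job())"
```

```text
the job is handed in; nothing more can be done
None
```

The longer strip is uncovered. I pressed its snap tab down with the closed fingers until it stopped: fingertips about 14.6 mm above the bench at about 11 N, against 14 mm for fully in. I then pushed the cover about 172 mm along the strip with two fingers on its rib. That took it over the tab and past the end of the well.

- **Cover:** The last pictures, with the arm raised clear, show all 12 terminal screws bare and the pressed tab exposed. The cover stands flat and straight just beyond the well. Its corners were about 3–5 mm off where I predicted them in the scene view. The offset was similar at the corners, so I put it down to calibration and not to tilt.
- **Other things:** The short strip, its tab and cover, the tape and the adapter look unmoved. The mug, driver, spray can and meter barely differed between the first and last side pictures (2.4–3.2 grey levels). The tape and short strip differed more (11 and 13). I put that down to the arm's moved shadow, because both sit in the same place in the earlier and later scene crops. I did not do this numeric check for the screw bin or the adapter.
- **Limits:** The job took about 10 s of the 43 s allowed, and the largest force reading was about 12 N.

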